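# Press home the brass corner bosses of a keepsake-box lid

## Robot

A 6-joint arm with a two-finger parallel gripper is mounted at the origin on the work surface. World frame = base frame: x ahead of the robot, y to its left, z up, the work surface at z = 0. Lengths are in m, angles in degrees, forces in N, time in s.
With the tool pointing down it reaches from about 0.25 to 0.725 m from the base axis. Payload 9.7 kg.
Tool frame: the origin (TCP) lies at the very end of the fingers, on their centre line; the grasp point (between the pads) lies 19 mm behind it (bot.grip_depth is the distance from the TCP to the grasp point, in m); z points along the fingers, y is the direction in which the jaws open and shut (so a half turn about z gives the same grasp; the last joint's range is limited). The gripper opens to 85 mm and grips with 20 to 120 N. Pads are 22 mm wide; open, the fingers measure 114 mm over their backs; the gripper's body (76 mm by 85 mm) begins 54 mm behind the grasp point. The pads swing forward as they close: fully open they stand 13 mm farther back than shut.
Start: joints at [64.057, 4.979, 10.078, 95.1, 0, 90], TCP at [0.241, 0.495, 0.231] pointing down, gripper open.
Joint ranges: [-179.16, 179.16], [-48.56, 103.87], [-65.8, 70.77], [-126.05, 130.52], [-82.76, 87.17], [-180, 180]. Speed limits (degrees/s): [127.2, 127.2, 147.25, 180, 180, 180].

## Interface

Orientations are given as [roll, pitch, yaw] about the fixed x, y, z axes, in that order (R = Rz(yaw) Ry(pitch) Rx(roll)).
In Python, from workcell import bot, viewer gives the robot as it stands.
- The arm moves only by the tool arm_command, never from a script. Its argument "motion" is a list of rows, each a list of 3 entries, a list of its own where there are three numbers: the opening, from 0 (shut) to 1 (fully open), then the shift along the tool's x, y, z in units of 60 mm (1.0 is 60 mm), then the turn, a rotation vector about the tool's x, y, z in units of 6 degrees (1.0 is 6 degrees). A call has 1 to 12 rows; each row shifts and turns the commanded pose from where the row before left it, along the tool's axes as they then stand; what a row does not reach is not made up. A row lasts 1/8 s, in which the tool goes at most 62.5 mm and 10.7 degrees, less where a joint would pass 70% of its speed; a pose out of reach is approached as far as the arm can. A call is refused whole if a number of a shift passes 1 or a number of a turn 1, either way. A call with a gripper value outside its range is refused whole. The fingers move at their own pace and stop on an object; "newtons" is the grip in N (left out, the last holds). Time passes only in rows, so rows that do not move let the fingers close. It gives the time, the measured TCP pose, the force and the opening at its end, in the units of the state.
- bot.get_obs(): the state, without advancing time (a new reading comes with each control period).
- viewer.camera(name): name is "side" or "top" or "wrist"; returns the picture (400x640x3 uint8, blue, green, red); there is no depth.
- viewer.calibration(name): a dict with "fx", "fy", "cx", "cy" (pixels), "k1" (the pictures are not rectified: a ray, as slopes to the right and down, at radius r is drawn at 1 + k1 r^2 times it, then the intrinsics apply), "T" (4x4, takes a point from camera to world coordinates). Camera axes: x right, y down, z forward; pixel columns grow to the right and rows downward; lengths in m; the calibration is good to about 2 mm. A picture is of the moment at which its call begins: read the wrist's pose just before it. calibration takes no time and is no camera call; for the wrist camera it gives the pose at the moment of the call.
- bot.job_done(): hands the job in, once; it reports no verdict.
The state is a dict: "time": time; "q": joint angles; "qd": joint speeds; "joint_efforts": joint torques, N m; "ee_pos": TCP position; "tcp_rot": TCP orientation; "wrist_force": force on the tool from outside, world axes, zero at the start; "torque": the same for the moment, N m; "opening": finger opening in m.
Only numpy, scipy, OpenCV 4.12 (cv2) and the standard library are available. Lean on these libraries where they do the work, as an engineer would, in place of code of your own. Each camera call takes 0.05 s, during which the arm holds its last target.

## Task

The lid of a keepsake box is clamped on the sliding carrier of the hand press, and three of its four brass corner bosses still stand proud. Shove the carrier along on its slides by the handle post until a boss is centred under the ram, press the palm knob down until that boss is fully home (it stops hard; never lean on it with more than 35 N), let the ram come back up, and step on to the next until all three are home. Press with the ram only and only on the three proud bosses; do not touch the bosses yourself, and leave the box, jar and gourd alone.

Things in the scene. Friction and masses are not known exactly. Their poses are not given: they have to be found in the camera images.
- press: Grey bench hand press, fixed, on four feet that raise it 4 to 14 mm off the counter: base plate 295 x 300 x 16 mm, column at the far (+x) side, overhanging head 60 mm wide, its underside 125 and top 165 mm up, ending 28 mm on the near side of the ram. Origin: underside of the base plate, on the ram's axis; heights below count from it. x points from handle to column, y to the left; turned up to 0.25 rad.
- ram: Upright steel ram through the press's head, with a black round palm knob on top. Origin: centre of its flat nose (13 mm across), 92 mm up when released. The nose stays on the press's axis and moves only straight down, up to 30 mm, against a return spring (about 3 N at the top, 5 to 7 N lower down); let go, it rises by itself.
- palm_top (a point): Top centre of the ram's palm knob (mushroom 52 mm across, 33 mm high), 139 mm above the nose: 231 mm up when released. To be pressed straight down; with a boss home under the nose it stops hard.
- saddle (a joint): Lower slide of the carrier (m): the carrier's travel along the press's y axis, -0.065 to 0.065; 0 has the lid's centre level with the ram. Stiff-running (about 4 N, more when moved fast) and stays where it is left.
- carrier (a joint): Upper slide (m): the carrier's travel along the press's x axis, -0.045 to 0.045; 0 has the lid's centre level with the ram. Stiff-running (about 4 N, more when moved fast) and stays where it is left.
- handle (a point): Point on the axis of the carrier's upright handle post, half-way up, 85 mm up. The post is a straight round black bar 28 mm in diameter, from 47 to 120 mm up. It stands on a flat tongue (top at 47 mm, 52 mm wide) 135 mm on the near side of the lid's centre. Pushed sideways from any side it moves the carrier and lid with it, one to one.
- lid: Dark wooden lid 100 x 150 x 14 mm lying clamped in the carrier, turned as the press is. Origin: centre of its underside, 50 mm up; its axes are the press's. Bosses sit near its corners, 33 mm from the centre in x and 53 mm in y.
- boss_a: Stepped round brass boss, 21 mm across, 5.5 mm thick, at the lid's near left corner (x -33, y +53 mm). Origin: centre of its top face (15 mm across). Proud by 5 to 9 mm at the start; it goes straight down, stiffly (somewhere between 5 and 12 N at the boss, hidden and different for each), and stays. Home, its head lies on the lid: top 19.5 mm above the lid's underside, where it stops hard.
- boss_b: The same kind of boss at the lid's near right corner (x -33, y -53 mm). Origin: centre of its top face.
- boss_c: The same kind of boss at the lid's far right corner (x +33, y -53 mm). Origin: centre of its top face.
- boss_set: The same kind of boss at the far left corner (x +33, y +53 mm), already home. Origin: centre of its top face.
- box: Bystander: the open dark wooden box that the lid belongs to, 110 x 160 mm, 60 mm high. Origin: centre of its underside.
- jar: Bystander: dark lidded pot-bellied jar, 120 mm across, 115 mm high. Origin: centre of its underside.
- gourd: Bystander: bottle gourd, 86 mm across, 146 mm high. Origin: centre of its underside.

How it is judged:
By the outcome, as a careful person would: the job done as asked, in the order asked, and still so for the second after the job is handed in, with the robot touching nothing.
It also fails if it takes over 72 s, if anything falls off the work surface, if the arm or the gripper's body presses on something with over 40 N, if the wrist force passes 120 N, or if a joint passes its speed limit or range.

## Working session

There is one attempt and no reset: what is moved stays moved. The work goes in short steps, Python scripts to look and compute and a tool call to move; the robot and the scene stay as the last step left them, time stands still between calls to the robot, and variables do not carry over. Pictures are saved under pics/ and viewed, and the job is handed in when it is done.

Besides the shell and the picture viewer there is one more tool, called after "Emit:" as a command line: name --argument value ..., lists and objects as JSON in quotes. arm_command: Moves the arm, as the interface text tells. Its arguments: {"type":"object","properties":{"motion":{"type":"array"},"newtons":{"type":"number"}},"required":["motion"]}

```bash
ls; mkdir -p pics
python3 - <<'E'
from workcell import bot, viewer
import cv2
print(bot.get_obs())
for n in ("side","top","wrist"):
    c=viewer.calibration(n); print(n,{k:(v if k!="T" else v) for k,v in c.items()})
    cv2.imwrite(f"pics/{n}0.png",viewer.camera(n))
E
```

```text
pics
{'time': 0.0, 'q': array([ 6.40548835e+01,  5.01116796e+00,  1.00334730e+01,  9.50982158e+01,
       -1.14407499e-03,  9.00009812e+01]), 'qd': array([-0.03807328, -0.06015682, -0.01251064,  0.09068954,  0.02123137,
        0.04928644]), 'joint_efforts': array([-8.63302057e-05, -5.20382738e+01,  4.64806151e+01,  1.60994846e-02,
       -8.96577694e-05, -1.71359136e-05]), 'ee_pos': array([0.24053707, 0.49436243, 0.23057362]), 'tcp_rot': array([-1.79924089e+02,  1.14537395e-03,  1.54053904e+02]), 'wrist_force': array([ 0.05471593,  0.3656768 , -0.09085238]), 'torque': array([-0.04285622,  0.00700795,  0.00422478]), 'opening': 0.08523835621982553}
side {'fx': 492.48792842630314, 'fy': 492.48792842630314, 'cx': 320.1799153349115, 'cy': 194.17228050739203, 'k1': 0.03647530973290384, 'T': array([[ 0.90539538, -0.23899974,  0.35091073,  0.08514932],
       [-0.42421675, -0.47556192,  0.77063676, -1.11723232],
       [-0.0173022 , -0.84659316, -0.53195926,  0.95088128],
       [ 0.        ,  0.        ,  0.        ,  1.        ]])}
top {'fx': 363.27981539493567, 'fy': 363.27981539493567, 'cx': 314.7135510531919, 'cy': 196.9768533988858, 'k1': -0.0826158574748866, 'T': array([[-0.00317369, -0.98651247,  0.16365537,  0.41768123],
       [-0.99997401,  0.00419025,  0.00586676, -0.00737989],
       [-0.00647339, -0.16363249, -0.98650013,  1.09772413],
       [ 0.        ,  0.        ,  0.        ,  1.        ]])}
wrist {'fx': 347.3312397702943, 'fy': 347.3312397702943, 'cx': 312.4716016117196, 'cy': 200.60739978147495, 'k1': -0.023144480506115523, 'T': array([[ 4.38251067e-01,  8.52532441e-01,  2.84823522e-01,
         1.68009998e-01],
       [ 8.98852585e-01, -4.15730938e-01, -1.38678831e-01,
         5.30543762e-01],
       [ 1.81747252e-04,  3.16790505e-01, -9.48495516e-01,
         3.73379389e-01],
       [ 0.00000000e+00,  0.00000000e+00,  0.00000000e+00,
         1.00000000e+00]])}
```

View pics/side0.png

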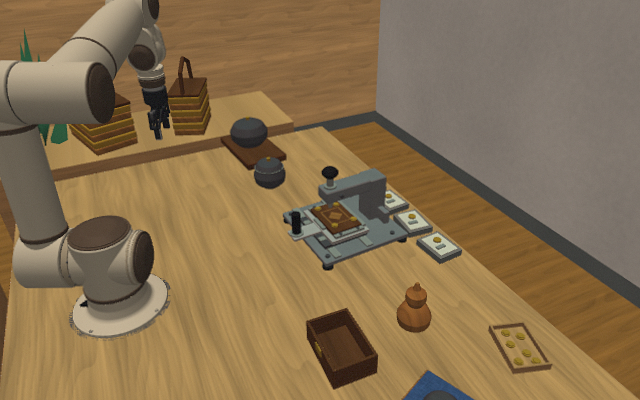

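View pics/top0.png

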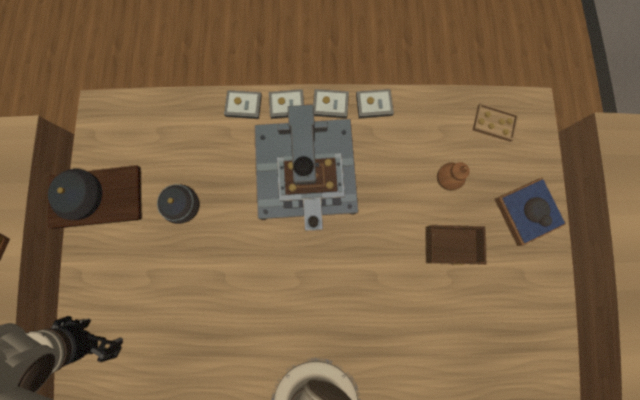

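View pics/wrist0.png

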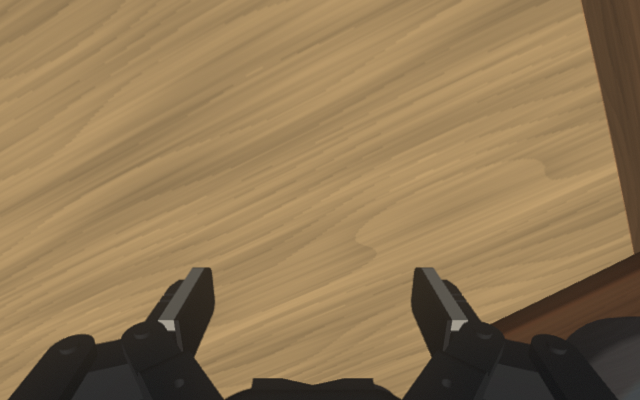

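The top view shows the press at about (305,170), with the knob at (303,166), the post at (313,221) and the lid at about (310,173). I'll enlarge both views.

```bash
python3 - <<'E'
import cv2
a=cv2.imread("pics/top0.png")[110:240,240:375]; cv2.imwrite("pics/topc.png",cv2.resize(a,None,fx=4.5,fy=4.5,interpolation=cv2.INTER_CUBIC))
a=cv2.imread("pics/side0.png")[155:275,270:425]; cv2.imwrite("pics/sidec.png",cv2.resize(a,None,fx=5,fy=5,interpolation=cv2.INTER_CUBIC))
E
cat > h.py <<'E'
import numpy as np, cv2
from workcell import bot, viewer
def ray(c,u,v):
    x=(u-c["cx"])/c["fx"]; y=(v-c["cy"])/c["fy"]
    xu,yu=x,y
    for _ in range(20):
        s=1+c["k1"]*(xu*xu+yu*yu); xu,yu=x/s,y/s
    T=np.array(c["T"]); return T[:3,3],T[:3,:3]@np.array([xu,yu,1])
def atz(c,u,v,z):
    o,d=ray(c,u,v); return o+d*(z-o[2])/d[2]
def proj(c,p):
    T=np.array(c["T"]); q=T[:3,:3].T@(np.asarray(p)-T[:3,3]); x,y=q[0]/q[2],q[1]/q[2]
    s=1+c["k1"]*(x*x+y*y); return np.array([c["cx"]+c["fx"]*x*s,c["cy"]+c["fy"]*y*s])
E
```

```text
(no output)
```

View pics/topc.png

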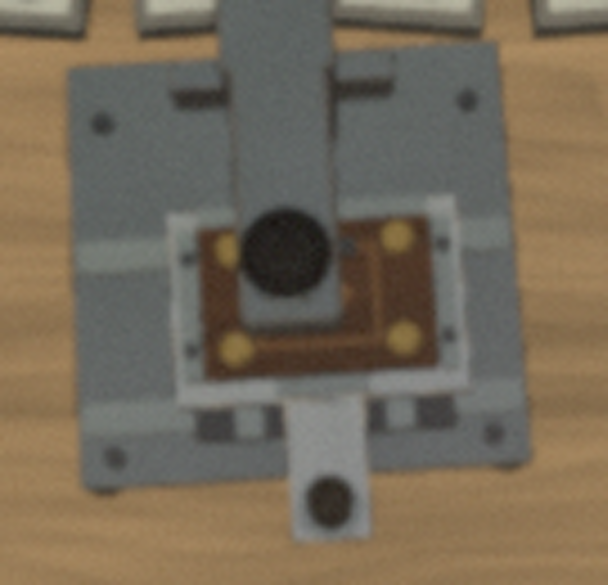

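View pics/sidec.png

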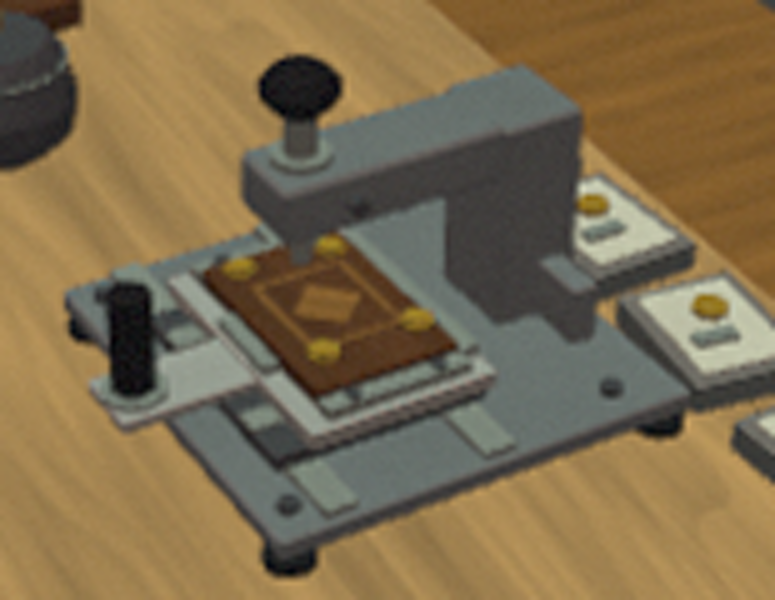

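```bash
cat > fit.py <<'E'
from h import *
from scipy.optimize import least_squares
def model(p):
    x,y,z,yaw,s,c=p[:6]; R=np.array([[np.cos(yaw),-np.sin(yaw)],[np.sin(yaw),np.cos(yaw)]])
    def P(a,b,h): 
        q=R@np.array([a,b]); return np.array([x+q[0],y+q[1],z+h])
    D={'knob':P(0,0,.216),'post':P(c-.135,s,.120),'postb':P(c-.135,s,.047)}
    for i,(n,a,b) in enumerate([('a',-.033,.053),('b',-.033,-.053),('c',.033,-.053)]): D[n]=P(c+a,s+b,.0695+p[6+i])
    D['set']=P(c+.033,s+.053,.0695)
    for n,a,b in [('k00',-1,1),('k01',-1,-1),('k10',1,1),('k11',1,-1)]: D[n]=P(p[9]+a*.1475,b*.15,.016)
    return D
E
python3 - <<'E'
from fit import *
T=viewer.calibration("top");S=viewer.calibration("side")
t=lambda u,v:np.array([240+(u+.5)/4.5-.5,110+(v+.5)/4.5-.5]); s=lambda u,v:np.array([270+(u+.5)/5-.5,155+(v+.5)/5-.5])
obs=[('knob',T,t(286,252),1),('a',T,t(237,350),1),('b',T,t(404,338),1),('c',T,t(398,236),1),
('k10',T,t(68,70),1),('k11',T,t(497,43),1),('k01',T,t(530,460),1),('k00',T,t(83,488),1),
('knob',S,s(301,88),1),('post',S,s(131,290),1),('postb',S,s(132,386),.5),('a',S,s(240,267),1),('b',S,s(324,350),1),('c',S,s(418,318),1),('set',S,s(330,244),1),
('k01',S,s(289,545),1),('k11',S,s(695,395),.7),('k00',S,s(68,300),.7),('post',T,t(329,502),1)]
def f(p):
    D=model(p); r=[w*(proj(C,D[n])-o) for n,C,o,w in obs]
    return np.r_[np.concatenate(r),(p[6:9]-.007)/.001*.3,(p[2]-.009)/.005*.3]
r=least_squares(f,[.5,.03,.009,.0,0,0,.007,.007,.007,0])
print(np.round(r.x,4)); 
for (n,C,o,w),e in zip(obs,r.fun.reshape(-1)[:2*len(obs)].reshape(-1,2)): print(n,'T' if C is T else 'S',e.round(2))
for n,v in model(r.x).items(): print(n,v.round(4))
np.save("p0.npy",r.x)
E
```

```text
[ 0.6396  0.0253  0.0126  0.0613 -0.0138  0.0086  0.0062  0.007   0.0072
  0.0476]
knob T [0.26 0.26]
a T [-0.31  0.02]
b T [-0.06  0.21]
c T [-0.37  0.29]
k10 T [-0.75 -0.99]
k11 T [ 0.25 -1.22]
k01 T [1.06 0.24]
k00 T [-0.61  0.57]
knob S [0.44 0.23]
post S [-0.37  0.95]
postb S [0.25 0.85]
a S [ 0.06 -0.24]
b S [ 0.09 -0.04]
c S [ 0.07 -0.03]
set S [0.17 0.24]
k01 S [-1.14  0.52]
k11 S [ 0.42 -0.16]
k00 S [-0.68 -1.11]
post T [ 0.03 -0.69]
knob [0.6396 0.0253 0.2286]
post [0.5143 0.0038 0.1326]
postb [0.5143 0.0038 0.0596]
a [0.6129 0.0629 0.0883]
b [ 0.6194 -0.0429  0.0892]
c [ 0.6852 -0.0388  0.0894]
set [0.6787 0.067  0.0821]
k00 [0.5307 0.1689 0.0286]
k01 [ 0.5491 -0.1305  0.0286]
k10 [0.8252 0.187  0.0286]
k11 [ 0.8436 -0.1124  0.0286]
```

Emit:
arm_command --motion '[[1,[0,0,0],[0,0,-0.98]],[1,[0,0,0],[0,0,-0.98]],[1,[0,0,0],[0,0,-0.98]],[1,[0,0,0],[0,0,-0.98]],[1,[0,0,0],[0,0,-0.99]]]'

```text
time: 0.78
ee_pos: [0.2406, 0.4945, 0.231]
tcp_rot: [-180.0, -0.0, -176.3]
wrist_force: [-0.3, -0.3, 0.5]
opening: 0.085
```

Emit:
arm_command --motion '[[1,[-0.2,-0.6,0],[0,0,0]],[1,[-0.3,-0.75,0],[0,0,0]],[1,[-0.35,-0.75,0],[0,0,0]],[1,[-0.4,-0.75,0],[0,0,0]],[1,[-0.4,-0.75,0],[0,0,0]],[1,[-0.4,-0.75,0],[0,0,0]],[1,[-0.4,-0.75,0],[0,0,0.0]],[1,[-0.4,-0.75,0],[0,0,0]],[1,[-0.4,-0.75,0],[0,0,0]],[1,[-0.4,-0.75,0],[0,0,0]],[1,[-0.2,-0.75,0],[0,0,0]],[1,[0,-0.34,0],[0,0,0]]]'

```text
time: 2.28
ee_pos: [0.5027, 0.0011, 0.2306]
tcp_rot: [-180.0, -0.1, -176.6]
wrist_force: [0.3, 0.9, -0.4]
opening: 0.0852
```

Run:
```python
from h import *
o=bot.get_obs(); print(o["time"],o["ee_pos"],o["tcp_rot"],o["q"])
c=viewer.calibration("wrist"); np.save("cw1.npy",c,allow_pickle=True)
cv2.imwrite("pics/w1.png",viewer.camera("wrist"))
```

```text
2.275 [0.50269532 0.00112191 0.23060481] [-1.79991027e+02 -6.06056267e-02 -1.76605999e+02] [ 1.34904753e-01 -1.46322895e+00  3.39877000e+00  9.49219964e+01
 -1.24042270e-02 -3.25909439e+00]
```

View pics/w1.png

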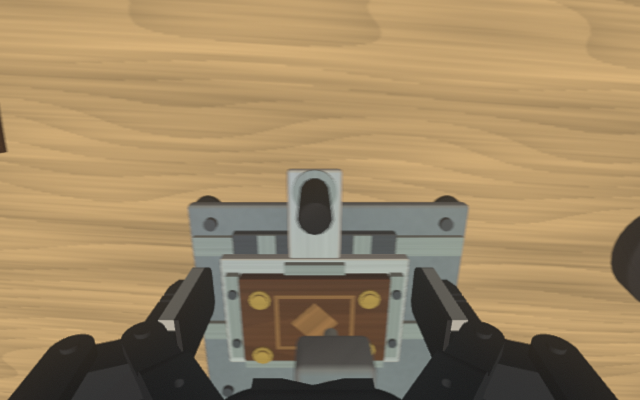

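Run:
```python
import cv2
a=cv2.imread("pics/w1.png")[160:370,180:480]; cv2.imwrite("pics/w1c.png",cv2.resize(a,None,fx=2.6,fy=2.6,interpolation=cv2.INTER_CUBIC))
```

```text
(no output)
```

View pics/w1c.png

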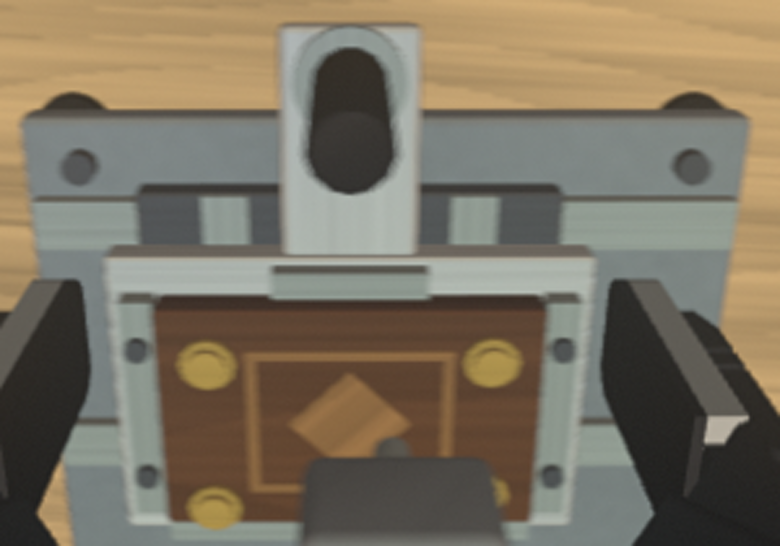

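```bash
cat > f2.py <<'E'
from fit import *
T=viewer.calibration("top");S=viewer.calibration("side");W=np.load("cw1.npy",allow_pickle=True).item()
t=lambda u,v:np.array([240+(u+.5)/4.5-.5,110+(v+.5)/4.5-.5]); s=lambda u,v:np.array([270+(u+.5)/5-.5,155+(v+.5)/5-.5])
w=lambda u,v:np.array([180+(u+.5)/2.6-.5,160+(v+.5)/2.6-.5])
obs=[('knob',T,t(286,252),1),('a',T,t(237,350),1),('b',T,t(404,338),1),('c',T,t(398,236),1),
('k10',T,t(68,70),.3),('k11',T,t(497,43),.3),('k01',T,t(530,460),.3),('k00',T,t(83,488),.3),
('knob',S,s(301,88),1),('post',S,s(131,290),.5),('postb',S,s(132,386),.5),('a',S,s(240,267),1),('b',S,s(324,350),1),('c',S,s(418,318),1),('set',S,s(330,244),1),
('post',T,t(329,502),1),
('post',W,w(351,152),1),('a',W,w(492,360),1),('b',W,w(206,362),1),('c',W,w(215,504),1),('nf',W,w(394,438),1),('hl',W,w(305,461),.7),('hr',W,w(497,460),.7),('k01',W,w(25,115),.5),('k00',W,w(748,118),.5)]
def model2(p):
    D=model(p); x,y,z,yaw=p[:4]; R=np.array([[np.cos(yaw),-np.sin(yaw)],[np.sin(yaw),np.cos(yaw)]])
    def P(a,b,h): return np.r_[np.array([x,y])+R@[a,b],z+h]
    D['nf']=P(-.0065,0,.092);D['hl']=P(-.028,-.03,.125);D['hr']=P(-.028,.03,.125)
    return D
def f(p):
    D=model2(p); r=[]
    for n,C,o,wt in obs:
        off={id(T):p[10:12],id(S):p[12:14],id(W):p[14:16]}[id(C)]
        r.append(wt*(proj(C,D[n])-o-off))
    # pixel offsets per camera model the ~2mm calibration error
    return np.r_[np.concatenate(r),(p[6:9]-.007)/.001*.3,(p[2]-.009)/.005*.3,p[10:16]/1.0]
r=least_squares(f,np.r_[np.load("p0.npy"),np.zeros(6)])
print(np.round(r.x,4)); cov=np.linalg.inv(r.jac.T@r.jac); print(np.sqrt(np.diag(cov))[:6].round(4))
for (n,C,o,wt),e in zip(obs,r.fun[:2*len(obs)].reshape(-1,2)): print(n,'T' if C is T else 'S' if C is S else 'W',e.round(2))
for n in ('knob','post','a','b','c'): print(n,model(r.x)[n].round(4))
E
python3 f2.py
```

```text
[ 0.6455  0.0278  0.0108  0.0571 -0.0161  0.0047  0.0046  0.0058  0.0055
  0.0432 -0.2815 -0.6653  0.764   0.4893  0.138   0.0667]
[0.0017 0.0011 0.002  0.005  0.0007 0.0012]
knob T [-0.41 -1.21]
a T [0.03 0.13]
b T [0.16 0.47]
c T [-0.05  0.65]
k10 T [-0.24 -0.23]
k11 T [ 0.01 -0.18]
k01 T [0.12 0.22]
k00 T [-0.33  0.18]
knob S [ 1.1  -0.54]
post S [-0.27  0.35]
postb S [0.15 0.71]
a S [-0.04 -0.02]
b S [-0.14  0.13]
c S [-0.16  0.31]
set S [0.06 0.08]
post T [ 0.13 -0.7 ]
post W [ 0.13 -0.52]
a W [-0.22  0.43]
b W [0.25 0.35]
c W [-0.01  0.39]
nf W [-0.06  1.41]
hl W [ 0.46 -1.65]
hr W [-0.73 -1.43]
k01 W [-0.95  0.4 ]
k00 W [ 1.42 -0.07]
knob [0.6455 0.0278 0.2268]
post [0.5163 0.0043 0.1308]
a [0.6151 0.063  0.0849]
b [ 0.6212 -0.0428  0.0861]
c [ 0.6871 -0.039   0.0859]
```

The wrist view shows the post top at px (315,218), bosses a (369,298), b (259,299) and c (262,354), and the nose under the head at about (331,330). Next I grip the post.

Emit:
arm_command --motion '[[1,[-0.23,0.04,0],[0,0,0]],[1,[0,0,0.4],[0,0,0]],[1,[0,0,0.4],[0,0,0]],[1,[0,0,0.4],[0,0,0]],[1,[0,0,0.4],[0,0,0]],[1,[0,0,0.4],[0,0,0]],[1,[0,0,0.3],[0,0,0]],[1,[0,0,0.16],[0,0,0]],[1,[0,0,0],[0,0,0]]]'

```text
time: 3.45
ee_pos: [0.5158, 0.0068, 0.0834]
tcp_rot: [180.0, -0.0, -176.5]
wrist_force: [0.1, 0.0, -0.7]
opening: 0.0855
```

Emit:
arm_command --motion '[[0.3,[0,0,0],[0,0,0]],[0.2,[0,0,0],[0,0,0]],[0.2,[0,0,0],[0,0,0]],[0.2,[0,0,0],[0,0,0]]]' --newtons 25

```text
time: 3.95
ee_pos: [0.5161, 0.0063, 0.0843]
tcp_rot: [-180.0, 0.1, -176.5]
wrist_force: [-1.0, -1.5, 4.0]
opening: 0.0274
```

Run:
```python
from h import *
o=bot.get_obs(); print(o["time"],o["ee_pos"],o["tcp_rot"],o["wrist_force"],o["opening"])
cv2.imwrite("pics/w2.png",viewer.camera("wrist"))
```

```text
3.95 [0.51612641 0.00632489 0.08429604] [-1.79976304e+02  5.13370328e-02 -1.76497465e+02] [-1.04083598 -1.54101436  4.04890739] 0.027429357503683992
```

View pics/w2.png

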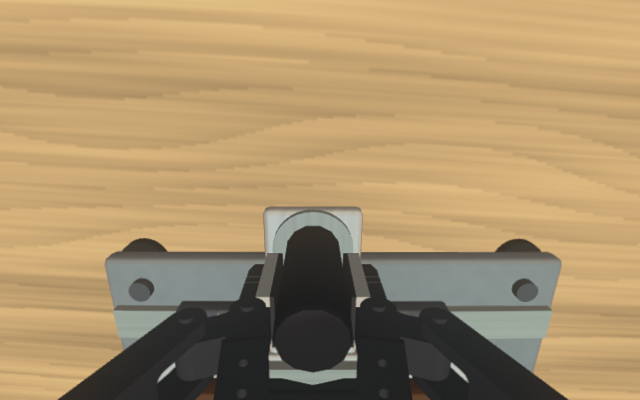

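The post is between the pads, with the opening at 27 mm. I'll move towards the slide stops to zero the joints, starting with −y.

Emit:
arm_command --motion '[[0.2,[0,-0.08,0],[0,0,0]],[0.2,[0,-0.12,0],[0,0,0]],[0.2,[0,-0.12,0],[0,0,0]],[0.2,[0,-0.12,0],[0,0,0]],[0.2,[0,-0.12,0],[0,0,0]],[0.2,[0,-0.08,0],[0,0,0]],[0.2,[0,0,0],[0,0,0]]]'

```text
time: 4.88
ee_pos: [0.5184, -0.0319, 0.0843]
tcp_rot: [180.0, 0.0, -176.5]
wrist_force: [-1.5, 0.8, 4.9]
opening: 0.0275
```

Emit:
arm_command --motion '[[0.2,[-0.08,0,0],[0,0,0]],[0.2,[-0.12,0,0],[0,0,0]],[0.2,[-0.12,0,0],[0,0,0]],[0.2,[-0.12,0,0],[0,0,0]],[0.2,[-0.06,0,0],[0,0,0]],[0.2,[0,0,0],[0,0,0]]]'

```text
time: 5.62
ee_pos: [0.5485, -0.0301, 0.0843]
tcp_rot: [-180.0, 0.0, -176.5]
wrist_force: [-1.2, -0.7, 6.2]
opening: 0.0276
```

Emit:
arm_command --motion '[[0.2,[-0.05,0,0],[0,0,0]],[0.2,[-0.05,0,0],[0,0,0]],[0.2,[0,0,0],[0,0,0]]]'

```text
time: 6.0
ee_pos: [0.5535, -0.0298, 0.0843]
tcp_rot: [-180.0, -0.1, -176.5]
wrist_force: [-7.3, -0.6, 8.5]
opening: 0.0275
```

Emit:
arm_command --motion '[[0.2,[-0.04,0,0],[0,0,0]],[0.2,[0,0,0],[0,0,0]]]'

```text
time: 6.25
ee_pos: [0.5536, -0.0297, 0.0843]
tcp_rot: [-180.0, -0.3, -176.5]
wrist_force: [-19.7, -2.0, 15.5]
opening: 0.0274
```

Emit:
arm_command --motion '[[0.2,[-0.04,0,0],[0,0,0]],[0.2,[0,0,0],[0,0,0]]]'

```text
time: 6.5
ee_pos: [0.5549, -0.0296, 0.0838]
tcp_rot: [180.0, -0.5, -176.5]
wrist_force: [-23.9, -1.4, 15.8]
opening: 0.0272
```

Emit:
arm_command --motion '[[0.2,[0.1,0,0],[0,0,0]],[0.2,[0.1,0,0],[0,0,0]],[0.2,[0.06,0,0],[0,0,0]],[0.2,[0,0,0],[0,0,0]]]'

```text
time: 7.0
ee_pos: [0.5434, -0.0303, 0.0838]
tcp_rot: [-180.0, 0.0, -176.5]
wrist_force: [1.6, -1.3, 2.4]
opening: 0.0274
```

Emit:
arm_command --motion '[[0.2,[0,-0.08,0],[0,0,0]],[0.2,[0,-0.06,0],[0,0,0]],[0.2,[0,0,0],[0,0,0]]]'

```text
time: 7.38
ee_pos: [0.5439, -0.0386, 0.0838]
tcp_rot: [180.0, -0.0, -176.5]
wrist_force: [0.7, 2.2, 4.9]
opening: 0.0272
```

Emit:
arm_command --motion '[[0.2,[0,-0.03,0],[0,0,0]],[0.2,[0,-0.03,0],[0,0,0]],[0.2,[0,0,0],[0,0,0]]]'

```text
time: 7.75
ee_pos: [0.5441, -0.0421, 0.0838]
tcp_rot: [180.0, 0.0, -176.5]
wrist_force: [-0.7, 3.2, 4.8]
opening: 0.0274
```

Emit:
arm_command --motion '[[0.2,[0,-0.03,0],[0,0,0]],[0.2,[0,0,0],[0,0,0]]]'

```text
time: 8.0
ee_pos: [0.5442, -0.0437, 0.0838]
tcp_rot: [180.0, 0.0, -176.5]
wrist_force: [0.8, 4.1, 5.5]
opening: 0.0276
```

Emit:
arm_command --motion '[[0.2,[0,-0.03,0],[0,0,0]],[0.2,[0,0,0],[0,0,0]]]'

```text
time: 8.25
ee_pos: [0.5442, -0.0438, 0.0838]
tcp_rot: [179.8, -0.0, -176.4]
wrist_force: [0.5, 14.0, 5.6]
opening: 0.0272
```

Emit:
arm_command --motion '[[0.2,[0,-0.03,0],[0,0,0]],[0.2,[0,0,0],[0,0,0]]]'

```text
time: 8.5
ee_pos: [0.5442, -0.0439, 0.0838]
tcp_rot: [179.6, 0.0, -176.3]
wrist_force: [-0.9, 24.1, 6.2]
opening: 0.0272
```

Emit:
arm_command --motion '[[0.2,[0,0.1,0],[0,0,0]],[0.2,[0,0.1,0],[0,0,0]],[0.2,[0.01,0.06,0],[0,0,0]],[0.2,[0,0,0],[0,0,0]]]'

```text
time: 9.0
ee_pos: [0.5434, -0.0324, 0.0838]
tcp_rot: [-180.0, 0.1, -176.5]
wrist_force: [4.8, -1.3, 3.7]
opening: 0.0271
```

Run:
```python
from h import *
o=bot.get_obs(); print(o["time"],o["ee_pos"],o["tcp_rot"],o["wrist_force"])
a=viewer.camera("side"); cv2.imwrite("pics/s3.png",a); cv2.imwrite("pics/s3c.png",cv2.resize(a[155:275,270:425],None,fx=5,fy=5,interpolation=cv2.INTER_CUBIC))
```

```text
9.0 [ 0.54338836 -0.03236006  0.08383953] [-1.79958649e+02  6.25784412e-02 -1.76490381e+02] [ 4.830194   -1.30337111  3.73901946]
```

View pics/s3c.png

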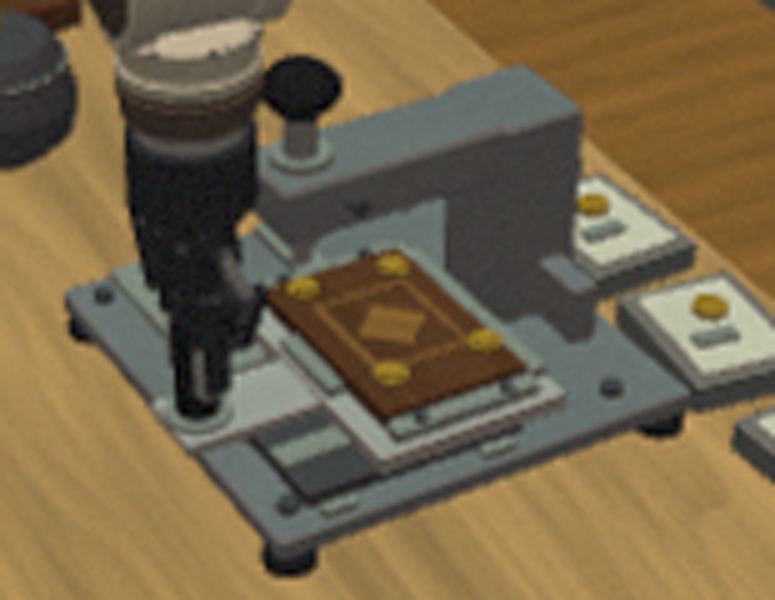

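Boss a (crop 303,288) sits straight below the nose (301,255), which agrees with the stops. I'll nudge y slightly, release and rise.

Emit:
arm_command --motion '[[0.2,[0,0.015,0],[0,0,0]],[0.2,[0,0,0],[0,0,0]],[1,[0,0,0],[0,0,0]],[1,[0,0,0],[0,0,0]],[1,[0,0,0],[0,0,0]]]'

```text
time: 9.68
ee_pos: [0.5425, -0.0311, 0.0833]
tcp_rot: [180.0, -0.1, -176.5]
wrist_force: [0.1, 0.0, 0.3]
opening: 0.0803
```

Emit:
arm_command --motion '[[1,[0,0,-0.3],[0,0,0]],[1,[0,0,-0.6],[0,0,0]],[1,[0,0,-0.6],[0,0,0]],[1,[0,0,-0.6],[0,0,0]],[1,[0,0,-0.6],[0,0,0]],[0.5,[0,0,-0.5],[0,0,0]],[0,[0,0,0],[0,0,0]]]'

```text
time: 10.55
ee_pos: [0.5434, -0.0312, 0.2793]
tcp_rot: [-180.0, 0.3, -176.5]
wrist_force: [-0.0, -0.4, -0.3]
opening: 0.0517
```

Run:
```python
from h import *
o=bot.get_obs(); print(o["time"],o["ee_pos"],o["tcp_rot"],o["wrist_force"])
c=viewer.calibration("wrist"); np.save("cw4.npy",c,allow_pickle=True)
cv2.imwrite("pics/w4.png",viewer.camera("wrist"))
a=viewer.camera("side"); cv2.imwrite("pics/s4.png",a); cv2.imwrite("pics/s4c.png",cv2.resize(a[155:275,270:425],None,fx=5,fy=5,interpolation=cv2.INTER_CUBIC))
```

```text
10.55 [ 0.5434477  -0.03116549  0.27930661] [-179.96824102    0.28137918 -176.4787664 ] [-0.00408568 -0.37955215 -0.29492938]
```

View pics/s4c.png

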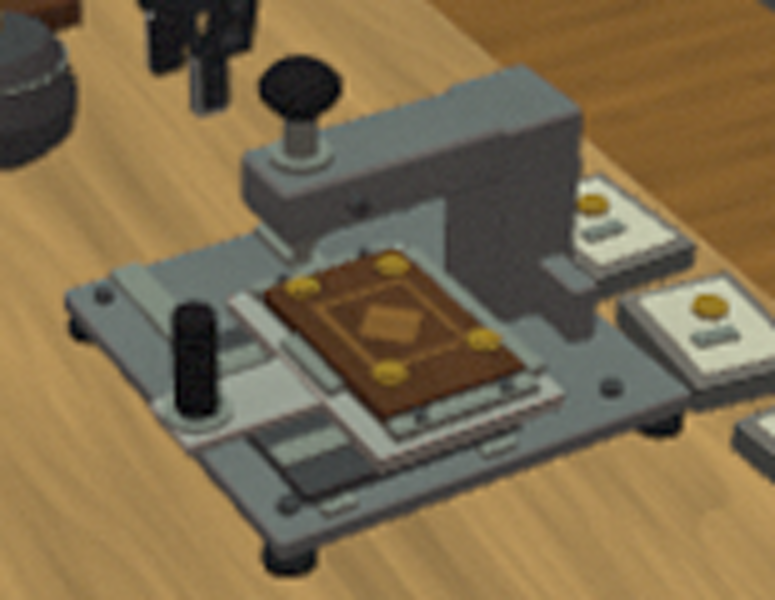

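View pics/w4.png

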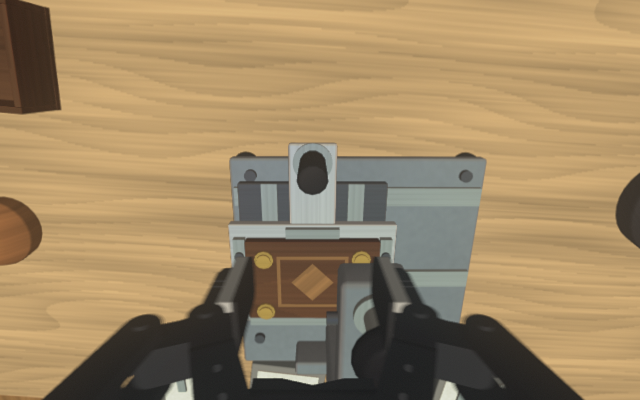

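Run:
```python
from h import *
S=viewer.calibration("side"); s=lambda u,v:np.array([270+(u+.5)/5-.5,155+(v+.5)/5-.5]); inv=lambda p:((p-[270,155]+.5)*5-.5)
for z0 in (.0108,.0126):
    k=atz(S,*s(301,89),z0+.216); b=k.copy(); 
    for h in (.005,.009):
        b[2]=z0+.0695+h; print(z0,k.round(4),inv(proj(S,b)).round(1))
    for d in ([.003,0,0],[0,.003,0]): print(d,(inv(proj(S,b+d))-inv(proj(S,b))).round(1))
```

```text
0.0108 [0.6399 0.029  0.2268] [302.6 286.1]
0.0108 [0.6399 0.029  0.2268] [302.5 280.8]
[0.003, 0, 0] [ 4.3 -1.2]
[0, 0.003, 0] [-2.1 -2.4]
0.0126 [0.6385 0.0261 0.2286] [302.6 286.5]
0.0126 [0.6385 0.0261 0.2286] [302.5 281.2]
[0.003, 0, 0] [ 4.3 -1.2]
[0, 0.003, 0] [-2.1 -2.4]
```

Emit:
arm_command --motion '[[0,[-0.3,0.15,0],[0,0,0]],[0,[-0.5,0.26,0],[0,0,0]],[0,[-0.5,0.26,0],[0,0,0]],[0,[-0.38,0.2,0],[0,0,0]],[0,[0,0,0.3],[0,0,0]],[0,[0,0,0.15],[0,0,0]],[0,[0,0,0.0],[0,0,0]]]'

```text
time: 11.52
ee_pos: [0.6395, 0.0269, 0.2477]
tcp_rot: [180.0, -0.1, -176.5]
wrist_force: [0.1, 0.6, 0.1]
opening: 0.0
```

Emit:
arm_command --motion '[[0,[0,0,0.1],[0,0,0]],[0,[0,0,0.1],[0,0,0]],[0,[0,0,0],[0,0,0]]]'

```text
time: 11.9
ee_pos: [0.6402, 0.0269, 0.2369]
tcp_rot: [-180.0, 0.0, -176.5]
wrist_force: [-0.1, -0.1, 4.1]
opening: -0.0001
```

Emit:
arm_command --motion '[[0,[0,0,0.05],[0,0,0]],[0,[0,0,0.05],[0,0,0]],[0,[0,0,0],[0,0,0]]]'

```text
time: 12.28
ee_pos: [0.6402, 0.027, 0.2305]
tcp_rot: [-180.0, -0.0, -176.5]
wrist_force: [-0.3, -1.0, 4.2]
opening: 0.0001
```

Emit:
arm_command --motion '[[0,[0,0,0.05],[0,0,0]],[0,[0,0,0.03],[0,0,0]],[0,[0,0,0],[0,0,0]]]'

```text
time: 12.65
ee_pos: [0.6403, 0.027, 0.2266]
tcp_rot: [-180.0, 0.1, -176.5]
wrist_force: [-2.3, -1.6, 8.0]
opening: -0.0
```

Emit:
arm_command --motion '[[0,[0,0,0.03],[0,0,0]],[0,[0,0,0.02],[0,0,0]],[0,[0,0,0],[0,0,0]]]'

```text
time: 13.02
ee_pos: [0.6403, 0.027, 0.2241]
tcp_rot: [-180.0, 0.1, -176.5]
wrist_force: [-1.9, -2.3, 9.4]
opening: -0.0
```

Emit:
arm_command --motion '[[0,[0,0,0.03],[0,0,0]],[0,[0,0,0.02],[0,0,0]],[0,[0,0,0],[0,0,0]]]'

```text
time: 13.4
ee_pos: [0.6403, 0.027, 0.2214]
tcp_rot: [-180.0, 0.1, -176.5]
wrist_force: [-2.6, -1.4, 12.3]
opening: 0.0001
```

Emit:
arm_command --motion '[[0,[0,0,0.03],[0,0,0]],[0,[0,0,0],[0,0,0]]]'

```text
time: 13.65
ee_pos: [0.6403, 0.027, 0.2211]
tcp_rot: [-180.0, 0.2, -176.5]
wrist_force: [-5.0, -0.8, 20.6]
opening: 0.0001
```

Emit:
arm_command --motion '[[0,[0,0,0.03],[0,0,0]],[0,[0,0,0],[0,0,0]]]'

```text
time: 13.9
ee_pos: [0.6404, 0.027, 0.2209]
tcp_rot: [-180.0, 0.3, -176.5]
wrist_force: [-7.2, -1.9, 27.3]
opening: -0.0
```

It stopped hard at z 0.2210, which matches the 22.5 mm of travel, at 27 N. I'll let the ram up, check, and return to the post.

Emit:
arm_command --motion '[[0,[0,0,-0.1],[0,0,0]],[0,[0,0,-0.25],[0,0,0]],[0,[0,0,-0.4],[0,0,0]],[0,[0,0,-0.4],[0,0,0]],[0,[0.3,-0.15,0],[0,0,0]],[0.5,[0.5,-0.26,0],[0,0,0]],[1,[0.5,-0.26,0],[0,0,0]],[1,[0.38,-0.2,0],[0,0,0]],[1,[0,0,0],[0,0,0]]]'

```text
time: 15.02
ee_pos: [0.5419, -0.0317, 0.2856]
tcp_rot: [180.0, 0.0, -176.5]
wrist_force: [1.0, -0.6, -0.5]
opening: 0.0727
```

Run:
```python
from h import *
o=bot.get_obs(); print(o["time"],o["ee_pos"],o["tcp_rot"],o["wrist_force"],o["opening"])
a=viewer.camera("side"); cv2.imwrite("pics/s5c.png",cv2.resize(a[155:275,270:425],None,fx=5,fy=5,interpolation=cv2.INTER_CUBIC))
```

```text
15.025 [ 0.54192822 -0.03173746  0.2856126 ] [ 1.79994371e+02  2.62359903e-02 -1.76544620e+02] [ 0.97614394 -0.59852892 -0.45591241] 0.07268345782658943
```

View pics/s5c.png

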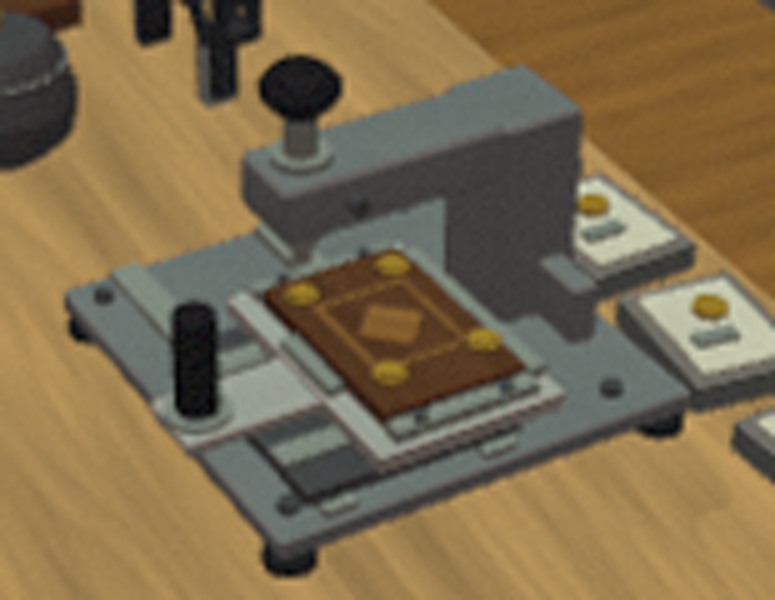

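Boss a now sits lower (row 294, before 287) and the ram is back up. Re-grip.

Emit:
arm_command --motion '[[1,[-0.02,0,0.5],[0,0,0]],[1,[0,0,0.6],[0,0,0]],[1,[0,0,0.6],[0,0,0]],[1,[0,0,0.6],[0,0,0]],[1,[0,0,0.6],[0,0,0]],[1,[0,0,0.46],[0,0,0]],[0.3,[0,0,0],[0,0,0]],[0.2,[0,0,0],[0,0,0]],[0.2,[0,0,0],[0,0,0]],[0.2,[0,0,0],[0,0,0]],[0.2,[0,0,0],[0,0,0]]]' --newtons 30

```text
time: 16.45
ee_pos: [0.5449, -0.0311, 0.0852]
tcp_rot: [-180.0, 0.2, -176.5]
wrist_force: [0.7, 0.3, 5.5]
opening: 0.0273
```

Emit:
arm_command --motion '[[0.2,[0,0.1,0],[0,0,0]],[0.2,[0,0.18,0],[0,0,0]],[0.2,[0,0.18,0],[0,0,0]],[0.2,[0,0.18,0],[0,0,0]],[0.2,[0,0.18,0],[0,0,0]],[0.2,[0,0.18,0],[0,0,0]],[0.2,[0,0.18,0],[0,0,0]],[0.2,[0,0.18,0],[0,0,0]],[0.2,[0,0.18,0],[0,0,0]],[0.2,[0,0.16,0],[0,0,0]],[0.2,[0,0.06,0],[0,0,0]],[0.2,[0,0,0],[0,0,0]]]'

```text
time: 17.95
ee_pos: [0.5386, 0.0744, 0.0852]
tcp_rot: [-180.0, 0.2, -176.5]
wrist_force: [1.1, -0.6, 4.7]
opening: 0.0274
```

Emit:
arm_command --motion '[[1,[0,0,0],[0,0,0]],[1,[0,0,0],[0,0,0]],[1,[0,0,0],[0,0,0]],[1,[0,0,-0.3],[0,0,0]],[1,[0,0,-0.6],[0,0,0]],[1,[0,0,-0.6],[0,0,0]],[1,[0,0,-0.6],[0,0,0]],[1,[0,0,-0.6],[0,0,0]],[0.5,[0,0,-0.6],[0,0,0]],[0,[0,0,0],[0,0,0]]]'

```text
time: 19.2
ee_pos: [0.5382, 0.0744, 0.2858]
tcp_rot: [180.0, 0.3, -176.5]
wrist_force: [0.0, 0.8, -0.4]
opening: 0.0512
```

Run:
```python
from h import *
o=bot.get_obs(); print(o["time"],o["ee_pos"],o["tcp_rot"],o["wrist_force"],o["opening"])
a=viewer.camera("side"); cv2.imwrite("pics/s6c.png",cv2.resize(a[155:275,270:425],None,fx=5,fy=5,interpolation=cv2.INTER_CUBIC))
```

```text
19.2 [0.53823324 0.07436794 0.28576043] [ 179.97552944    0.3201003  -176.48619619] [ 0.02432083  0.7592688  -0.36249261] 0.051203509652324605
```

View pics/s6c.png

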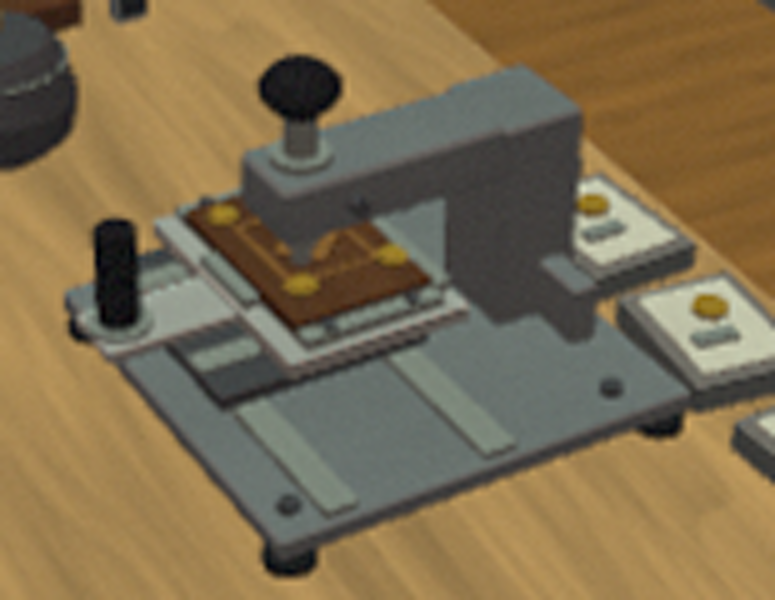

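Boss b is at (302,284) under the nose; predicted (302.6, 281–286). Press.

Emit:
arm_command --motion '[[0,[-0.3,-0.16,0],[0,0,0]],[0,[-0.5,-0.26,0],[0,0,0]],[0,[-0.5,-0.27,0],[0,0,0]],[0,[-0.36,-0.2,0],[0,0,0]],[0,[0,0,0.4],[0,0,0]],[0,[0,0,0.2],[0,0,0]],[0,[0,0,0.12],[0,0,0]],[0,[0,0,0.1],[0,0,0]],[0,[0,0,0.06],[0,0,0]],[0,[0,0,0],[0,0,0]]]'

```text
time: 20.5
ee_pos: [0.64, 0.027, 0.2292]
tcp_rot: [-180.0, 0.0, -176.5]
wrist_force: [-2.4, -2.1, 4.5]
opening: -0.0003
```

Emit:
arm_command --motion '[[0,[0,0,0.05],[0,0,0]],[0,[0,0,0.05],[0,0,0]],[0,[0,0,0],[0,0,0]]]'

```text
time: 20.88
ee_pos: [0.6401, 0.027, 0.2249]
tcp_rot: [-180.0, 0.1, -176.5]
wrist_force: [-5.5, -2.5, 12.4]
opening: -0.0
```

Emit:
arm_command --motion '[[0,[0,0,0.03],[0,0,0]],[0,[0,0,0.02],[0,0,0]],[0,[0,0,0],[0,0,0]]]'

```text
time: 21.25
ee_pos: [0.6401, 0.027, 0.2222]
tcp_rot: [-180.0, 0.1, -176.5]
wrist_force: [-5.4, -2.3, 13.8]
opening: -0.0
```

Emit:
arm_command --motion '[[0,[0,0,0.03],[0,0,0]],[0,[0,0,0],[0,0,0]]]'

```text
time: 21.5
ee_pos: [0.6401, 0.027, 0.2211]
tcp_rot: [-180.0, 0.2, -176.5]
wrist_force: [-6.8, -3.2, 18.6]
opening: 0.0002
```

Emit:
arm_command --motion '[[0,[0,0,0.03],[0,0,0]],[0,[0,0,0],[0,0,0]]]'

```text
time: 21.75
ee_pos: [0.6402, 0.027, 0.2209]
tcp_rot: [-180.0, 0.3, -176.5]
wrist_force: [-8.0, -2.4, 25.8]
opening: 0.0
```

Boss b is home, at the same stop height (0.2209) and 26 N. Back to the post for boss c.

Emit:
arm_command --motion '[[0,[0,0,-0.1],[0,0,0]],[0,[0,0,-0.25],[0,0,0]],[0,[0,0,-0.4],[0,0,0]],[0,[0,0,-0.4],[0,0,0]],[0,[0.3,0.16,0],[0,0,0]],[0.5,[0.5,0.26,0],[0,0,0]],[1,[0.5,0.27,0],[0,0,0]],[1,[0.36,0.2,0],[0,0,0]],[1,[0,0,0],[0,0,0]]]'

```text
time: 22.88
ee_pos: [0.5367, 0.0752, 0.286]
tcp_rot: [180.0, 0.1, -176.4]
wrist_force: [-0.2, -0.5, 1.0]
opening: 0.0722
```

Run:
```python
from h import *
o=bot.get_obs(); print(o["time"],o["ee_pos"],o["tcp_rot"],o["wrist_force"],o["opening"])
a=viewer.camera("side"); cv2.imwrite("pics/s7c.png",cv2.resize(a[155:275,270:425],None,fx=5,fy=5,interpolation=cv2.INTER_CUBIC))
```

```text
22.875 [0.5367179  0.07517201 0.28596388] [ 1.79958956e+02  6.16075553e-02 -1.76400296e+02] [-0.15358614 -0.51581794  0.95487575] 0.07221255157948188
```

View pics/s7c.png

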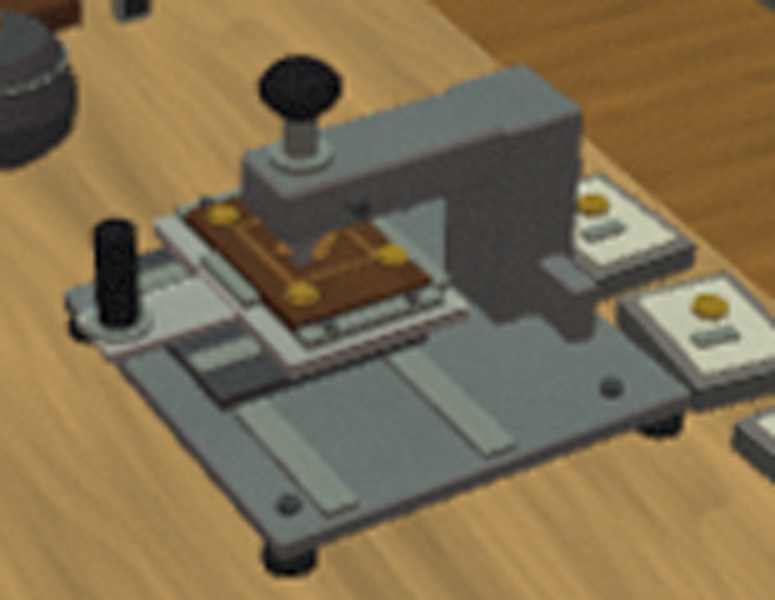

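Boss b dropped (row 293, before 284) and the ram is up. Re-grip.

Emit:
arm_command --motion '[[1,[-0.02,-0.01,0.5],[0,0,0]],[1,[0,0,0.6],[0,0,0]],[1,[0,0,0.6],[0,0,0]],[1,[0,0,0.6],[0,0,0]],[1,[0,0,0.6],[0,0,0]],[1,[0,0,0.46],[0,0,0]],[0.3,[0,0,0],[0,0,0]],[0.2,[0,0,0],[0,0,0]],[0.2,[0,0,0],[0,0,0]],[0.2,[0,0,0],[0,0,0]],[0.2,[0,0,0],[0,0,0]]]'

```text
time: 24.3
ee_pos: [0.5397, 0.0739, 0.0853]
tcp_rot: [180.0, 0.2, -176.5]
wrist_force: [0.4, -0.1, 5.9]
opening: 0.0271
```

Emit:
arm_command --motion '[[0.2,[0.1,0,0],[0,0,0]],[0.2,[0.15,0,0],[0,0,0]],[0.2,[0.15,0,0],[0,0,0]],[0.2,[0.15,0,0],[0,0,0]],[0.2,[0.15,0,0],[0,0,0]],[0.2,[0.15,0,0],[0,0,0]],[0.2,[0.15,0,0],[0,0,0]],[0.2,[0.07,0,0],[0,0,0]],[0.2,[0.03,0,0],[0,0,0]],[0.2,[0,0,0],[0,0,0]]]'

```text
time: 25.55
ee_pos: [0.4739, 0.07, 0.0851]
tcp_rot: [180.0, 0.2, -176.5]
wrist_force: [3.2, 0.4, 7.7]
opening: 0.0274
```

Emit:
arm_command --motion '[[1,[0,0,0],[0,0,0]],[1,[0,0,0],[0,0,0]],[1,[0,0,0],[0,0,0]],[1,[0,0,-0.3],[0,0,0]],[1,[0,0,-0.6],[0,0,0]],[1,[0,0,-0.6],[0,0,0]],[1,[0,0,-0.6],[0,0,0]],[1,[0,0,-0.6],[0,0,0]],[0.5,[0,0,-0.6],[0,0,0]],[0,[0,0,0],[0,0,0]]]'

```text
time: 26.8
ee_pos: [0.4736, 0.0698, 0.2855]
tcp_rot: [180.0, 0.3, -176.5]
wrist_force: [0.1, 0.9, 0.1]
opening: 0.0519
```

Run:
```python
from h import *
o=bot.get_obs(); print(o["time"],o["ee_pos"],o["tcp_rot"],o["wrist_force"],o["opening"])
a=viewer.camera("side"); cv2.imwrite("pics/s8c.png",cv2.resize(a[155:275,270:425],None,fx=5,fy=5,interpolation=cv2.INTER_CUBIC))
```

```text
26.8 [0.47361692 0.06981981 0.2854859 ] [ 179.97526566    0.29901752 -176.48393129] [0.081607   0.87589818 0.11310742] 0.051851017516243415
```

View pics/s8c.png

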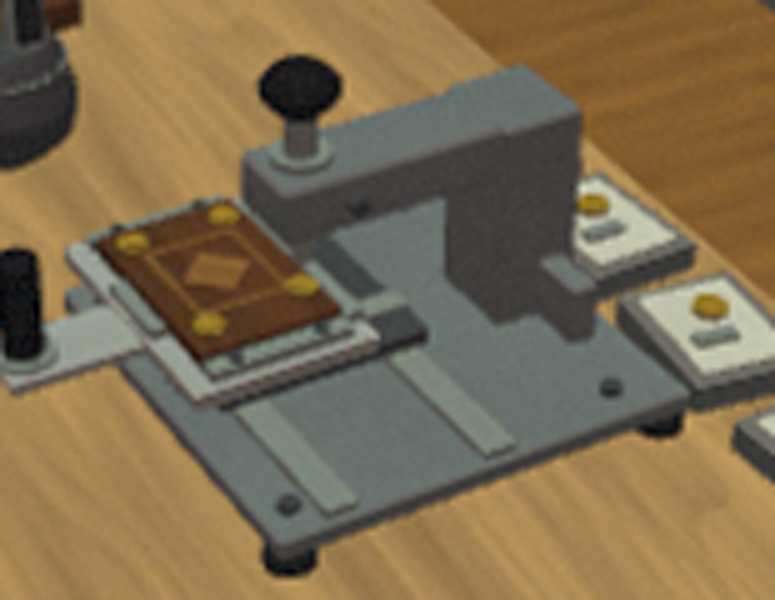

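Boss c is at (302,285), again in line with the ram axis. Press.

Emit:
arm_command --motion '[[0,[-0.3,-0.1,0],[0,0,0]],[0,[-0.6,-0.2,0],[0,0,0]],[0,[-0.7,-0.2,0],[0,0,0]],[0,[-0.7,-0.2,0],[0,0,0]],[0,[-0.44,-0.18,0],[0,0,0]],[0,[0,0,0.4],[0,0,0]],[0,[0,0,0.2],[0,0,0]],[0,[0,0,0.12],[0,0,0]],[0,[0,0,0.1],[0,0,0]],[0,[0,0,0.06],[0,0,0]],[0,[0,0,0],[0,0,0]]]'

```text
time: 28.22
ee_pos: [0.64, 0.0271, 0.2293]
tcp_rot: [-180.0, 0.0, -176.5]
wrist_force: [-1.1, -1.8, 3.7]
opening: 0.0001
```

Emit:
arm_command --motion '[[0,[0,0,0.05],[0,0,0]],[0,[0,0,0.05],[0,0,0]],[0,[0,0,0],[0,0,0]]]'

```text
time: 28.6
ee_pos: [0.6401, 0.027, 0.2245]
tcp_rot: [-180.0, 0.1, -176.5]
wrist_force: [-3.8, -2.2, 10.0]
opening: -0.0002
```

Emit:
arm_command --motion '[[0,[0,0,0.03],[0,0,0]],[0,[0,0,0.02],[0,0,0]],[0,[0,0,0],[0,0,0]]]'

```text
time: 28.98
ee_pos: [0.6401, 0.027, 0.2218]
tcp_rot: [-180.0, 0.1, -176.5]
wrist_force: [-3.3, -2.8, 11.8]
opening: 0.0001
```

Emit:
arm_command --motion '[[0,[0,0,0.03],[0,0,0]],[0,[0,0,0],[0,0,0]]]'

```text
time: 29.22
ee_pos: [0.6401, 0.027, 0.2212]
tcp_rot: [-180.0, 0.2, -176.5]
wrist_force: [-6.9, -0.8, 17.6]
opening: -0.0003
```

Emit:
arm_command --motion '[[0,[0,0,0.03],[0,0,0]],[0,[0,0,0],[0,0,0]]]'

```text
time: 29.48
ee_pos: [0.6401, 0.027, 0.2209]
tcp_rot: [-180.0, 0.3, -176.5]
wrist_force: [-7.5, -3.0, 27.6]
opening: 0.0003
```

Emit:
arm_command --motion '[[0,[0,0,-0.1],[0,0,0]],[0,[0,0,-0.25],[0,0,0]],[0,[0,0,-0.4],[0,0,0]],[0,[0,0,-0.4],[0,0,0]],[0,[0.5,0.1,-0.3],[0,0,0]],[0,[0.7,0.2,-0.3],[0,0,0]],[0,[0.7,0.2,0],[0,0,0]],[0,[0.7,0.5,0],[0,0,0]],[0,[0.6,0.8,0],[0,0,0]],[0,[0,0.3,0],[0,0,0]],[0,[0,0,0],[0,0,0]]]'

```text
time: 30.85
ee_pos: [0.4404, 0.1423, 0.3213]
tcp_rot: [180.0, 0.0, -176.3]
wrist_force: [0.3, 0.2, -0.5]
opening: -0.0001
```

Run:
```python
from h import *
o=bot.get_obs(); print(o["time"],o["ee_pos"],o["tcp_rot"],o["wrist_force"],o["opening"])
a=viewer.camera("side"); cv2.imwrite("pics/s9c.png",cv2.resize(a[155:275,270:425],None,fx=5,fy=5,interpolation=cv2.INTER_CUBIC))
b=viewer.camera("wrist"); cv2.imwrite("pics/w9.png",b)
```

```text
30.85 [0.44039696 0.1422755  0.32129472] [ 1.79969816e+02  3.41296660e-03 -1.76337642e+02] [ 0.30269784  0.24729337 -0.5134723 ] -0.0001136692082310347
```

View pics/s9c.png

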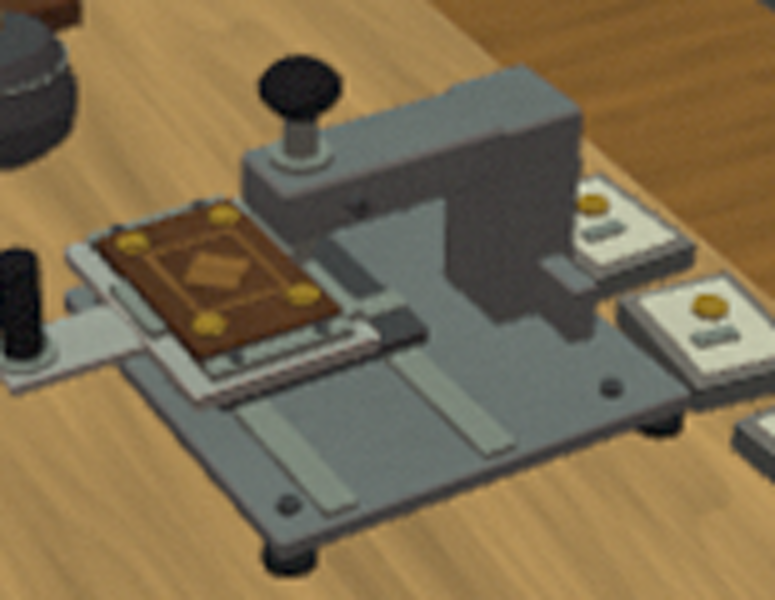

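View pics/w9.png

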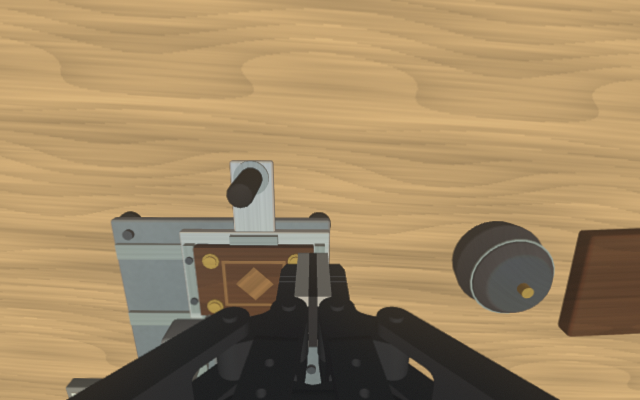

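In the side view all four bosses now lie in one plane: a (132,243) + c (302,293) = b (210,323) + set (223,214) to within about 1 crop pixel. The ram is up and the arm is clear.

```bash
python3 -c "
from workcell import bot
print(bot.job_done())"
```

```text
the job is handed in; nothing more can be done
None
```

All three proud bosses are home and the job is handed in, at about 31 s on the robot's clock. No verdict was reported.

- **Method:** I gripped the handle post and touched one end stop on each slide to find its zero. Then I stepped the carrier to bosses a, b and c in turn, and pressed the palm knob with shut fingers each time.
- **Presses:** All three stopped hard at the same palm height, 0.2209 m, at 27, 26 and 28 N. That is about 22.5 mm of ram travel, which is where a home boss should stop it.
- **Final pictures:** The three pressed bosses lie level with the one already set. The ram is up, and the arm is clear of everything with a wrist force near 0 N.
- **Disagreements:**
  - The first camera fits put the carrier's x position at 5 to 9 mm. The stop gave about 9.7 mm, and I used that.
  - While I found that x stop, the grip slipped about 1.3 mm along the post at 24 N sideways. I corrected for it.
  - In the side view, each boss sat within about 1 mm of the ram's axis before it was pressed.

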